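Index the drilling jig to its second station

ROBOT

A 6-joint arm with a two-finger parallel gripper is mounted at the origin on the work surface. World frame = base frame: x ahead of the robot, y to its left, z up, the work surface at z = 0. Lengths are in m, angles in rad, forces in N, time in s.
With the tool pointing down it reaches from about 0.375 to 0.9 m from the base axis. Payload 3.1 kg.
Tool frame: the origin (TCP) lies at the very end of the fingers, on their centre line; the grasp point (between the pads) lies 19 mm behind it (manip.hold_point_z is the distance from the TCP to the grasp point, in m); y points along the fingers, z is the direction in which the jaws open and shut, and the axes are right-handed (so a half turn about y gives the same grasp; the last joint's range is limited). The gripper opens to 85 mm and grips with 20 to 120 N. Pads are 22 mm wide; open, the fingers measure 114 mm over their backs; the gripper's body (76 mm by 85 mm) begins 54 mm behind the grasp point. The pads swing forward as they close: fully open they stand 13 mm farther back than shut.
Start: joints at [-1.429, 0.527, 1.433, -0, 1.181, -0.178], TCP at [0.197, -0.593, 0.231] pointing down, gripper open.
Joint ranges: [-3.08, 3.08], [-0.75, 2.2], [0.22, 2.44], [-1.43, 4.57], [0, 2.65], [-2.85, 2.85]. Speed limits (rad/s): [2.79, 2.79, 3.14, 3.14, 3.14, 3.14].

INTERFACE

Orientations are given as a unit quaternion [x, y, z, w].
In Python, from station import manip, eyes, workorder gives the robot as it stands. The module is installed in compiled form; this text tells all that it offers.
- The arm moves only by the shell command python3 -m jog 'ROWS' [OPENING] [FORCE]. ROWS is JSON, a list of rows, each a list of 2 entries, a list of its own where there are three numbers: the shift along the tool's x, y, z in cm, then the turn about the tool's y in rad. A call has 1 to 20 rows; each row is the pose to reach, as a shift and turn from the pose commanded when the call began, along the tool's axes at that moment; what a row does not reach only later rows make up. A row lasts 1/12 s, in which the tool goes at most 41.7 mm and 7.16 degrees, less where a joint would pass 70% of its speed; a pose out of reach is approached as far as the arm can. A call with a gripper value outside its range is refused whole. OPENING is the finger opening in cm, from 0 to 8.54, set as the call begins (- or left out, the last holds). The fingers move at their own pace and stop on an object; FORCE is the grip in N (left out, the last holds). Time passes only in rows, so rows that repeat a pose let the fingers close. It gives the time, the measured TCP pose, the force and the opening at its end, in the units of the state.
- manip.sense(): the state, without advancing time (a new reading comes with each control period).
- eyes.snapshot(name): name is "side" or "top" or "wrist"; returns a dict with "frame" (480x640x3 uint8, red, green, blue), "vfov" (degrees; the focal length in pixels is half the picture's height over the tangent of half this angle, whatever the lens; pixels are square), "cx", "cy" (the principal point, pixels), "k1" (the pictures are not rectified: a ray, as slopes to the right and down, at radius r is drawn at 1 + k1 r^2 times it, then the intrinsics apply), "rvec" (rotation vector, rad) and "tvec" (3), from world to camera coordinates, as OpenCV has them. Camera axes: x right, y down, z forward; pixel columns grow to the right and rows downward; lengths in m; the calibration is good to about 2 mm. A picture is of the moment at which its call begins. There is no depth.
- workorder.sign_off(): hands the job in, once; it reports no verdict.
The state is a dict: "t": time; "q": joint angles; "qd": joint speeds; "tau": joint torques, N m; "tcp_pos": TCP position; "tool_rot": TCP orientation; "force": force on the tool from outside, world axes, zero at the start; "ft_torque": the same for the moment, N m; "finger_gap": opening from 0.0 (shut) to 1.0 (fully open).
Only numpy, scipy, OpenCV 4.12 (cv2) and the standard library are available. Lean on these libraries where they do the work, as an engineer would, in place of code of your own. Each camera call takes 0.05 s, during which the arm holds its last target. There are 200 camera calls.

TASK

The first hole in the batten is drilled and the jig must be set for the second: using a fingertip only, push on the near end of the batten lying in the sprung carriage so that it seats flush against the blue end stop, and keep pushing until the red-knobbed stop pin drops. Then let the carriage come back slowly, easing it with the finger and never letting it snap back, until it rests latched against the pin with the batten still flush, and take the hand away. Do not pinch or lift anything, and leave everything else on the bench where it is.

Things in the scene. Friction and masses are not known exactly. Their poses are not given: they have to be found in the camera images.
- jig: Drilling jig fixed to the bench: plywood base 345 x 200 x 18 mm, dark plywood carriage sliding between aluminium rails. Origin on its centre line below the brass bush, at bench level; x = the way the carriage is pushed (away from the robot, yaw within 0.45 rad), y left, z up. Base from x = -185 to +160 mm. From x = -185 to -75 mm nothing stands higher than the batten's top, 58 mm above the bench.
- bush_top (a point): Top of the brass drill bush, 91 mm above the jig's origin, in the dark steel bridge that spans the batten (jig x = -20 to +20 mm, y = -90 to +90 mm, bridge top 86 mm above the bench). Fixed to the jig. The batten's first hole belongs under it with the carriage home, the pencil cross with the carriage latched.
- carriage (a joint): Carriage travel along the jig's x, m: 0 home (start), 0.045 latched on the stop pin, 0.060 at the rubber buffers. A spring drives it homeward: 5 N at home, 8 N at 0.045, 9 N at 0.060; friction 0.6 N, about 1 kg. Short of 0.045 it returns home; 2 mm past it the pin drops and it can return only to 0.045. Let go freely well past the pin it shoots back (to 0.4 m/s) and jolts the batten off the stop.
- nest_stop (a point): Centre of the near face of the blue end stop at the carriage's far end, where the batten's far end must bear. Moves with the carriage; axes as the jig's; 44 mm above the bench; jig x = 50 mm with the carriage home. The carriage plate (top 30 mm above the bench) reaches back 220 mm from this face; low fences (tops at 48 mm) guide the batten with 1.5 mm play a side.
- batten: Loose pine batten in the carriage, 240 (x) x 44 (y) x 28 mm high, about 160 g, a 10 mm hole near its far end and a pencil cross beside it. Origin: centre of its underside, 30 mm above the bench; x as the jig's. It starts 8 to 20 mm short of the end stop and slides on the carriage with about 1 N, too little to move the carriage; once against the stop, pushing it pushes the carriage.
- batten_far (a point): Centre of the batten's far end face (120 mm along its x from its origin, at mid height).
- batten_near (a point): Centre of the batten's near end face (towards the robot), where the finger pushes: 120 mm back along its x, at mid height, 44 mm above the bench. This end overhangs the carriage plate by 20 mm or more, so the face is free from 30 to 58 mm above the bench.
- stop_pin (a joint): Drop of the spring-loaded stop pin, in m: 0 while it rides on top of the steel index bar (yellow band on its stem visible), 0.008 when it has dropped into the slot.
- pin_knob (a point): Top of the red knob of the stop pin (24 mm across), at jig x = 55 mm, y = 46 mm, 93 mm above the bench while up and 85 mm when dropped.
- blank: Bystander: an undrilled batten, 240 x 44 x 28 mm, on the bench to the left of the jig; origin at the centre of its underside.
- finished: Bystander: a finished batten with two holes, 240 x 44 x 28 mm, on the bench to the right of the jig; origin at the centre of its underside.
- drill: Bystander: green cordless drill standing on its battery, 220 mm high, 240 mm long (x); origin at the centre of its underside.
- glue: Bystander: white glue bottle, 60 mm diameter, 170 mm high; origin at the centre of its underside.
- lunchbox: Bystander: blue lidded plastic box, 126 x 91 x 58 mm; origin at the centre of its underside.
- rule: Bystander: folded yellow rule, 235 x 22 x 16 mm, lying on the bench; origin at the centre of its underside.

How it is judged:
By the outcome, as a careful person would: the job done as asked, in the order asked, and still so for the second after the job is handed in, with the robot touching nothing.
It also fails if it takes over 35 s, if anything falls off the work surface, if the arm or the gripper's body presses on something with over 40 N, if the wrist force passes 120 N, or if a joint passes its speed limit or range.

## Working session

There is one attempt and no reset: what is moved stays moved. The work goes in short steps, Python scripts to look and compute and a shell command to move; the robot and the scene stay as the last step left them, time stands still between calls to the robot, and variables do not carry over. Pictures are saved under pics/ and viewed, about 8 in all and at most 12, crops included, and the job is handed in when it is done.

```bash
mkdir -p pics; cat > h.py <<'E'
import numpy as np, cv2
from scipy.spatial.transform import Rotation as R
from station import manip, eyes, workorder
def cam(s):
    f=240/np.tan(np.radians(s["vfov"])/2)
    return f,cv2.Rodrigues(np.array(s["rvec"],float))[0],np.array(s["tvec"],float)
def proj(s,P):
    f,Rm,t=cam(s); c=np.atleast_2d(P)@Rm.T+t; u=c[:,:2]/c[:,2:]
    r2=(u**2).sum(1,keepdims=True); return u*(1+s["k1"]*r2)*f+[s["cx"],s["cy"]]
def back(s,px,z):
    f,Rm,t=cam(s); d=(np.atleast_2d(px).astype(float)-[s["cx"],s["cy"]])/f; u=d.copy()
    for _ in range(30): u=d/(1+s["k1"]*(u**2).sum(1,keepdims=True))
    ray=np.c_[u,np.ones(len(u))]@Rm; o=-Rm.T@t
    return o+ray*((z-o[2])/ray[:,2])[:,None]
def save(s,name,crop=None,k=1):
    im=s["frame"][:,:,::-1]
    if crop: x0,y0,x1,y1=crop; im=im[y0:y1,x0:x1]
    cv2.imwrite("pics/"+name,cv2.resize(im,None,fx=k,fy=k,interpolation=cv2.INTER_CUBIC))
def st():
    s=manip.sense(); print(round(s["t"],2),np.round(s["tcp_pos"],4),np.round(s["tool_rot"],3),"F",np.round(s["force"],2),round(s["finger_gap"],2)); return s
E
python3 - <<'E'
from h import *
import pickle
s=st(); print(R.from_quat(s["tool_rot"]).as_matrix().round(3))
for n in("top","side"):
    c=eyes.snapshot(n); save(c,n+"0.png",k=1.25); pickle.dump(c,open(n+"0.pkl","wb"))
    print(n,c["vfov"],c["k1"],-cam(c)[1].T@cam(c)[2])
E
```

```text
0.0 [ 0.1964 -0.5926  0.2303] [-0.113  0.699 -0.697  0.113] F [-0.72  0.31 -0.28] 1.0
[[-0.949 -0.     0.314]
 [-0.314  0.002 -0.949]
 [-0.    -1.    -0.002]]
top 47.47502251443659 0.00413903032325053 [ 4.99972710e-01 -1.25840477e-03  1.50091537e+00]
side 57.145298042185125 -0.0868839427544426 [0.12156231 0.7482141  0.73171357]
```

View pics/top0.png

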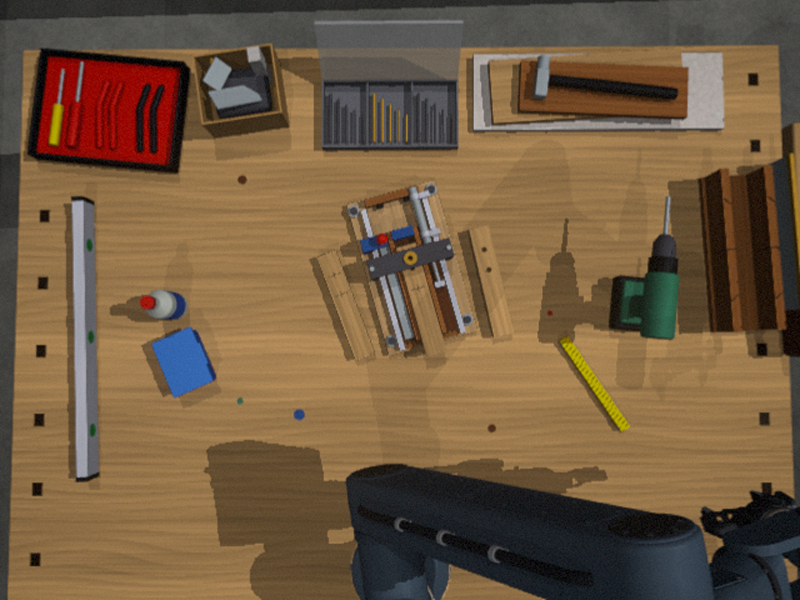

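View pics/side0.png

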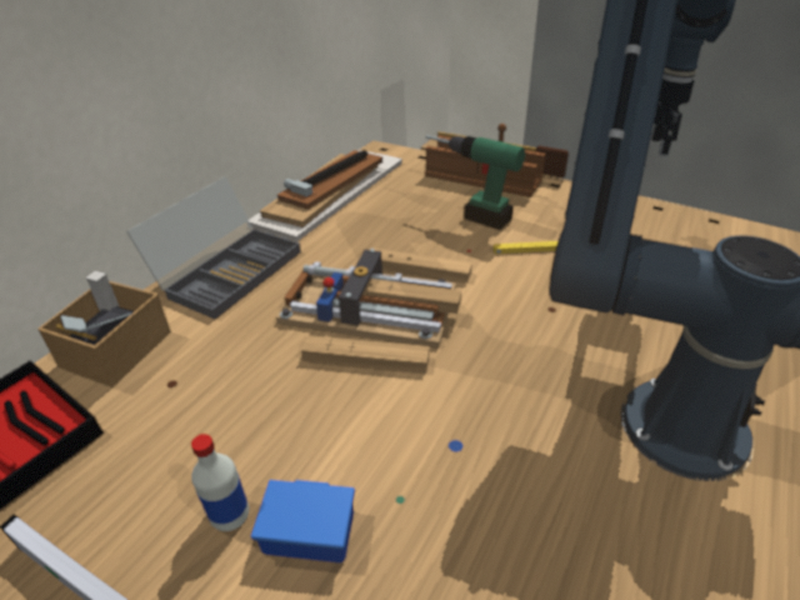

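The top view shows the jig with its bush at about (411,258) and the batten's near end at about (430,350), in the 1.25x picture. The robot side of the jig is clear. I'll zoom in to measure.

```bash
python3 - <<'E'
from h import *
import pickle
c=pickle.load(open("top0.pkl","rb")); save(c,"topcrop.png",(245,140,415,295),4.7)
E
```

```text
(no output)
```

View pics/topcrop.png

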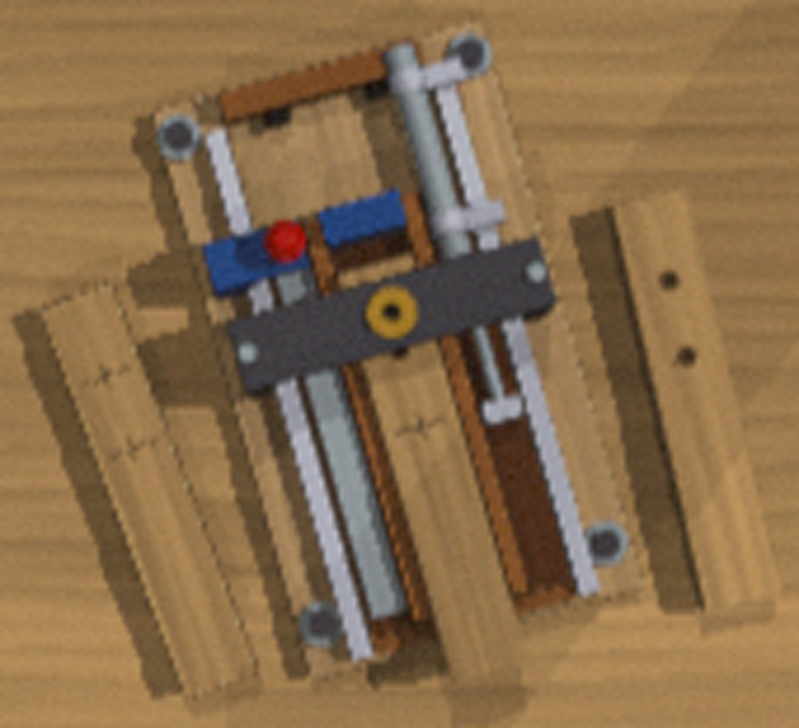

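The crop shows the bush at (391,312), the knob at (286,241), the bridge bolts at (247,352) and (536,271), the end-stop face from (325,245) to (408,228), and the batten's near end at about (448..528, 690..668).

```bash
python3 - <<'E'
from h import *
import pickle
c=pickle.load(open("top0.pkl","rb"))
W=lambda p,z: back(c,np.atleast_2d(p)/4.7+[245,140],z)
b=W((391,312),.091)[0]; k=W((286,241),.093)[0]; bl=W([(247,352),(536,271)],.086)
d=bl[0]-bl[1]; yaw=np.arctan2(-d[0],d[1]); print("bush",b,"knob",k,"boltyaw",yaw,np.hypot(*d[:2]))
e=k-b; print("knobdist",np.hypot(*e[:2]),np.hypot(.055,.046),"yaw",np.arctan2(e[1],e[0])-np.arctan2(.046,.055))
sides=W([(360,385),(445,685),(444,345),(522,640)],.058); 
for i in(0,2): v=sides[i]-sides[i+1]; print("side yaw",np.arctan2(v[1],v[0]))
jf=lambda P,y:(np.atleast_2d(P)[:,:2]-b[:2])@np.array([[np.cos(y),-np.sin(y)],[np.sin(y),np.cos(y)]])
for y in(yaw,): 
  print("near corners",jf(W([(450,690),(528,668)],.058),y)); print("feet screws",jf(W([(178,136),(470,54),(605,543),(322,623)],.025),y)); print("cross",jf(W((420,424),.058),y),"stop",jf(W([(325,245),(408,228)],.058),y))
E
```

```text
bush [ 0.66372827 -0.02261183  0.091     ] knob [0.70311143 0.03529697 0.093     ] boltyaw 0.2714189063204555 0.16638784644208418
knobdist 0.07003186103499148 0.07170076708097341 yaw 0.2770346033419071
side yaw 0.2724555865769497
side yaw 0.25282306399285925
near corners [[-0.21027619  0.02444655]
 [-0.21023711 -0.02097614]]
feet screws [[ 0.13955326  0.08817331]
 [ 0.1397263  -0.08810733]
 [-0.15462535 -0.08515242]
 [-0.1549046   0.08382935]]
cross [[-6.19470996e-02 -2.13140118e-05]] stop [[ 0.05038468  0.02410735]
 [ 0.04695619 -0.02374434]]
```

```bash
python3 -m jog '[[[-0.4,0.1,-0.4],0],[[-1.1,0.2,-1.2],0],[[-2.6,0.5,-2.8],0.01],[[-4.5,0.9,-4.9],0.01],[[-6.7,1.4,-7.3],0.02],[[-9,1.9,-9.7],0.02],[[-11.2,2.4,-12.2],0.02],[[-13.4,2.9,-14.6],0.02],[[-15.7,3.4,-17.1],0.03],[[-17.9,3.9,-19.5],0.03],[[-20.1,4.4,-21.9],0.03],[[-22.4,4.9,-24.4],0.03],[[-24.6,5.4,-26.8],0.04],[[-26.9,5.9,-29.2],0.04],[[-29.1,6.4,-31.7],0.04],[[-31.3,6.9,-34.1],0.04],[[-33.6,7.4,-36.5],0.047],[[-35.4,7.8,-38.6],0.047],[[-36.6,8,-39.8],0.047],[[-37.3,8,-40.6],0.047]]' 0 20
python3 -m jog '[[[0,0,0],0],[[0,0,0],0],[[0,0,0],0]]'
python3 - <<'E'
from h import *
s=st(); M=R.from_quat(s["tool_rot"]).as_matrix(); print("push yaw",np.arctan2(-M[1,0],-M[0,0]))
j=lambda P:(P-[.6637,-.0226])@np.array([[np.cos(.272),-np.sin(.272)],[np.sin(.272),np.cos(.272)]])
print("jig",j(s["tcp_pos"][:2]) if not isinstance(s["tcp_pos"],list) else j(np.array(s["tcp_pos"][:2])))
c=eyes.snapshot("wrist"); save(c,"wrist1.png",k=1.25)
c=eyes.snapshot("side"); save(c,"side1.png",(200,180,460,320),3)
import pickle; pickle.dump(c,open("side1.pkl","wb"))
E
```

```text
t: 1.77
tcp_pos: [0.4224, -0.0875, 0.151]
tool_rot: [-0.098, 0.701, -0.7, 0.097]
force: [-0.5, -0.6, -0.2]
finger_gap: -0.0
t: 2.02
tcp_pos: [0.4226, -0.0907, 0.1514]
tool_rot: [0.096, -0.7, 0.701, -0.096]
force: [0.4, 0.1, 0.7]
finger_gap: -0.001
2.02 [ 0.4226 -0.0907  0.1514] [ 0.096 -0.7    0.701 -0.096] F [0.43 0.1  0.69] -0.0
push yaw 0.27290882786435033
jig [-0.25052705 -0.0008022 ]
```

View pics/wrist1.png

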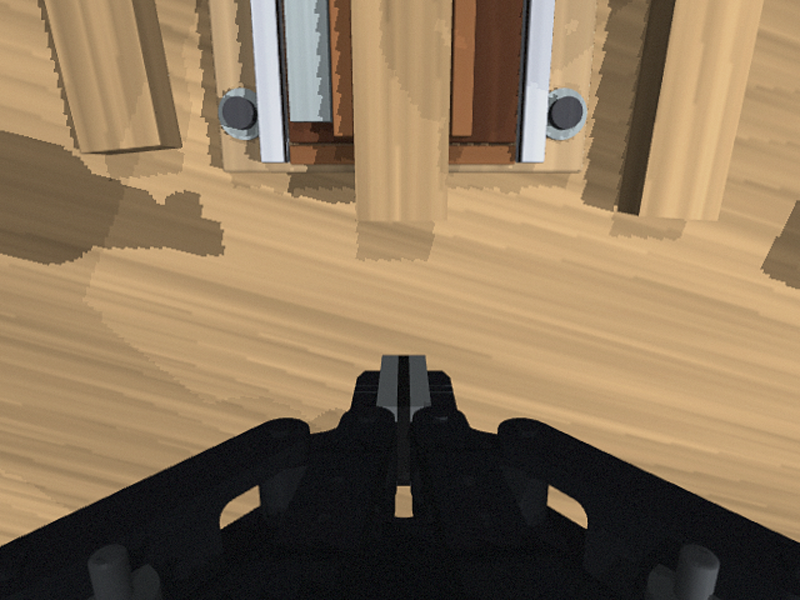

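The wrist view shows the batten's near top edge from (354,221) to (447,221), square to the closed fingers and centred on them (404). The space below is free, so I'll descend.

```bash
python3 - <<'E'
from h import *
c=eyes.snapshot("wrist")
E=back(c,np.array([(354,221),(447,221)])/1.25,.058)
y=.272;print((E[:,:2]-[.6637,-.0226])@np.array([[np.cos(y),-np.sin(y)],[np.sin(y),np.cos(y)]]))
E
python3 -m jog '[[[0,0.5,0],0],[[0,1.5,0],0],[[0,3,0],0],[[0,4.5,0],0],[[0,6,0],0],[[0,7.5,0],0],[[0,9,0],0],[[0,10,0],0],[[0,10.8,0],0],[[0,11.2,0],0],[[0,11.2,0],0],[[0,11.2,0],0]]'
python3 - <<'E'
from h import *
st()
c=eyes.snapshot("side"); save(c,"side2.png",(200,180,460,320),3)
E
```

```text
[[-0.20792856  0.02227006]
 [-0.20794222 -0.02297465]]
t: 3.17
tcp_pos: [0.423, -0.0908, 0.0393]
tool_rot: [0.096, -0.701, 0.701, -0.096]
force: [0.1, 0.2, -0.9]
finger_gap: -0.0
3.17 [ 0.423  -0.0908  0.0393] [ 0.096 -0.701  0.701 -0.096] F [ 0.12  0.21 -0.91] -0.0
```

View pics/side2.png

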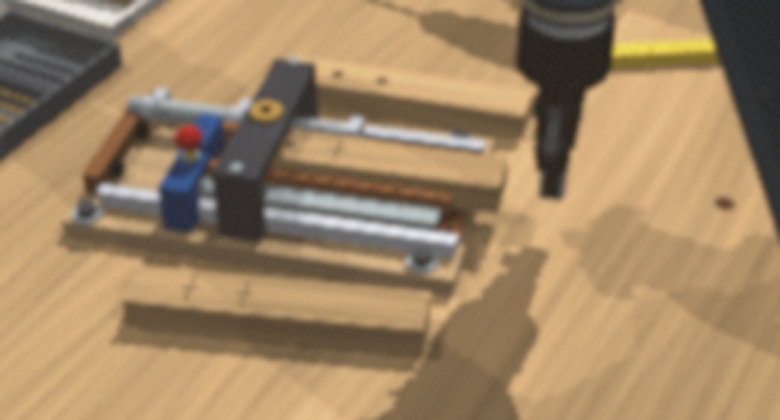

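```bash
python3 -m jog '[[[-0.2,0,0],0],[[-0.6,0,0],0],[[-1.1,0,0],0],[[-1.6,0,0],0],[[-2,0,0],0],[[-2.3,0,0],0],[[-2.55,0,0],0],[[-2.8,0,0],0],[[-3.05,0,0],0],[[-3.3,0,0],0],[[-3.55,0,0],0],[[-3.8,0,0],0],[[-4,0,0],0],[[-4.2,0,0],0],[[-4.4,0,0],0],[[-4.6,0,0],0],[[-4.8,0,0],0],[[-5,0,0],0],[[-5.2,0,0],0],[[-5.4,0,0],0]]'
python3 - <<'E'
from h import *
c=eyes.snapshot("wrist"); save(c,"wrist3.png",k=1.25); st()
E
```

```text
t: 4.88
tcp_pos: [0.4726, -0.0759, 0.0393]
tool_rot: [-0.098, 0.701, -0.7, 0.095]
force: [-7.0, -4.4, 3.8]
finger_gap: 0.0
4.93 [ 0.473  -0.0758  0.0393] [-0.098  0.701 -0.7    0.095] F [-5.18 -2.61  2.33] 0.0
```

View pics/wrist3.png

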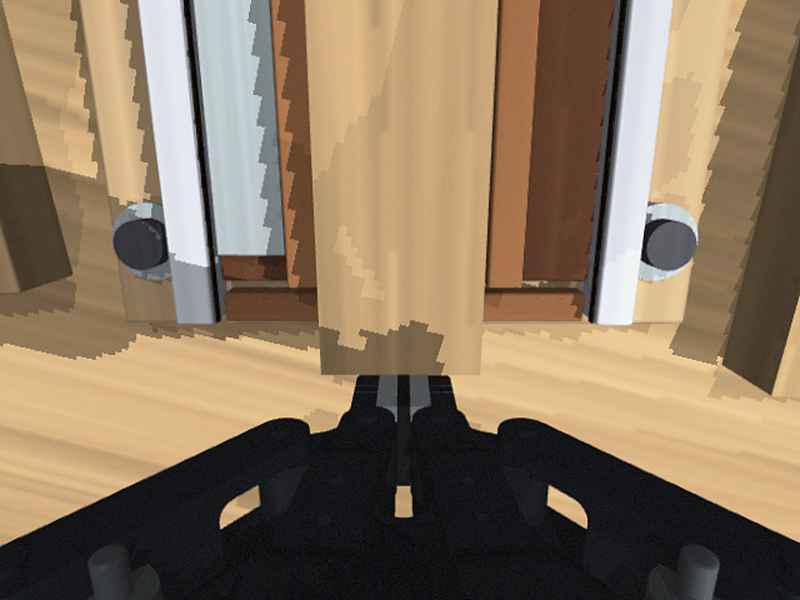

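The finger is on the batten's near face at about (400,375), with about 6 N of force. That means the batten is flush and the carriage has just begun to move. I'll push on past the pin.

```bash
python3 -m jog '[[[-0.2,0,0],0],[[-0.5,0,0],0],[[-0.8,0,0],0],[[-1.1,0,0],0],[[-1.4,0,0],0],[[-1.7,0,0],0],[[-2,0,0],0],[[-2.3,0,0],0],[[-2.6,0,0],0],[[-2.9,0,0],0],[[-3.2,0,0],0],[[-3.5,0,0],0],[[-3.8,0,0],0],[[-4.1,0,0],0],[[-4.3,0,0],0],[[-4.5,0,0],0],[[-4.7,0,0],0],[[-4.8,0,0],0],[[-4.8,0,0],0],[[-4.8,0,0],0]]'
python3 - <<'E'
from h import *
import pickle
s=st(); y=.272;print((np.array(s["tcp_pos"][:2])-[.6637,-.0226])@np.array([[np.cos(y),-np.sin(y)],[np.sin(y),np.cos(y)]]))
c=eyes.snapshot("top"); pickle.dump(c,open("top4.pkl","wb")); d=eyes.snapshot("side")
c0=pickle.load(open("top0.pkl","rb"))
crop=lambda f,x0,y0,x1,y1: cv2.resize(f[y0:y1,x0:x1,::-1],(390,290),interpolation=cv2.INTER_CUBIC)
d0=pickle.load(open("side1.pkl","rb"))
cv2.imwrite("pics/cmp4.png",np.vstack([np.hstack([crop(q["frame"],275,165,353,223) for q in(c0,c)]),np.hstack([crop(q["frame"],225,200,303,258) for q in(d0,d)])]))
def red(f):
    m=(f[:,:,0]>150)&(f[:,:,1]<60)&(f[:,:,2]<60); v,u=np.nonzero(m); return u,v
for n,a,b,w in(("side",d0,d,(225,200,303,258)),("top",c0,c,(275,165,353,223))):
  for q in(a,b):
    u,v=red(q["frame"]); k=(u>w[0])&(u<w[2])&(v>w[1])&(v<w[3]); print(n,u[k].mean(),v[k].mean(),k.sum())
u0=[.6637+.055*np.cos(y)-.046*np.sin(y),-.0226+.055*np.sin(y)+.046*np.cos(y)]
for z in(.093,.085): print(proj(d,[u0+[z]]),proj(c,[u0+[z]]))
E
```

```text
t: 6.6
tcp_pos: [0.5178, -0.063, 0.0392]
tool_rot: [-0.099, 0.701, -0.7, 0.094]
force: [-6.6, -4.3, 4.7]
finger_gap: -0.003
6.6 [ 0.5178 -0.063   0.0392] [-0.099  0.701 -0.7    0.094] F [-6.61 -4.33  4.7 ] -0.0
[-0.15143711  0.00025248]
side 262.5 223.6 10
side 263.0 227.0 5
top 306.4230769230769 190.30769230769232 26
top 306.39285714285717 190.64285714285714 28
[[261.82564083 222.74091908]] [[305.39325957 190.81603862]]
[[262.12654849 225.3178029 ]] [[305.4758023  191.25735483]]
```

View pics/cmp4.png

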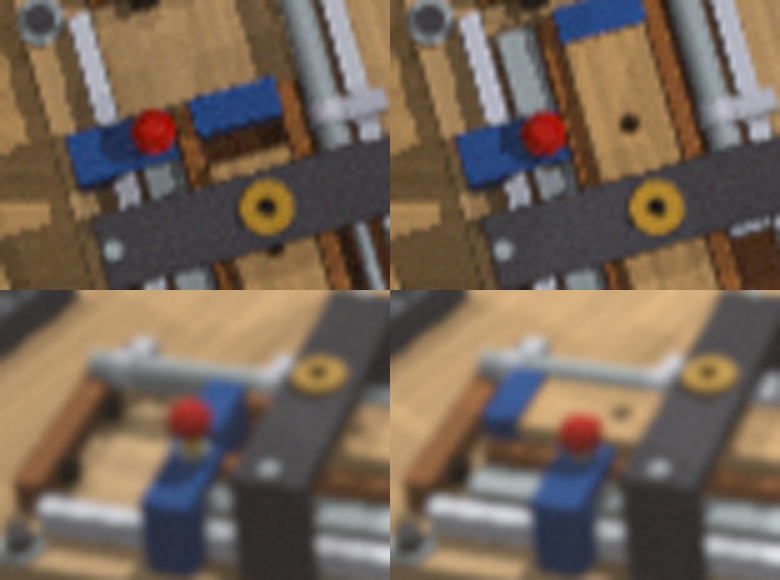

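The pin has dropped: in the side view the knob is lower (223.6 to 227.0, where 2.6 px was predicted) and the yellow band is gone. The batten bears on the blue stop. Now I'll ease it back at about 7 mm/s.

```bash
python3 -m jog '[[[0.03,0,0],0],[[0.09,0,0],0],[[0.15,0,0],0],[[0.21,0,0],0],[[0.27,0,0],0],[[0.33,0,0],0],[[0.39,0,0],0],[[0.45,0,0],0],[[0.5,0,0],0],[[0.5,0,0],0],[[0.5,0,0],0]]'
python3 -m jog '[[[0.05,0,0],0],[[0.1,0,0],0],[[0.15,0,0],0],[[0.2,0,0],0],[[0.25,0,0],0],[[0.3,0,0],0],[[0.3,0,0],0],[[0.3,0,0],0]]'
```

```text
t: 7.62
tcp_pos: [0.513, -0.0644, 0.0392]
tool_rot: [-0.099, 0.701, -0.7, 0.094]
force: [-7.0, -4.0, 4.3]
finger_gap: -0.001
t: 8.28
tcp_pos: [0.5124, -0.0649, 0.0392]
tool_rot: [-0.097, 0.701, -0.7, 0.095]
force: [-5.0, -0.7, 3.4]
finger_gap: -0.001
```

The force is now falling while the position holds, so the carriage is on the pin and the arm's compliance is unloading. I'll keep easing.

```bash
python3 -m jog '[[[0.03,0,0],0],[[0.06,0,0],0],[[0.1,0,0],0],[[0.14,0,0],0],[[0.18,0,0],0],[[0.22,0,0],0],[[0.26,0,0],0],[[0.3,0,0],0],[[0.3,0,0],0],[[0.3,0,0],0]]'
python3 -m jog '[[[0.05,0,0],0],[[0.1,0,0],0],[[0.15,0,0],0],[[0.2,0,0],0],[[0.25,0,0],0],[[0.3,0,0],0],[[0.35,0,0],0],[[0.4,0,0],0],[[0.4,0,0],0],[[0.4,0,0],0]]'
python3 - <<'E'
from h import *
c=eyes.snapshot("top"); d=eyes.snapshot("side")
crop=lambda f,x0,y0,x1,y1: cv2.resize(f[y0:y1,x0:x1,::-1],(390,290),interpolation=cv2.INTER_CUBIC)
w=eyes.snapshot("wrist")
cv2.imwrite("pics/cmp5.png",np.hstack([np.vstack([crop(c["frame"],275,165,353,223),crop(d["frame"],225,200,303,258)]),np.vstack([crop(w["frame"],160,170,480,408),crop(d["frame"],270,200,426,316)])]))
E
```

```text
t: 9.12
tcp_pos: [0.5114, -0.0663, 0.0395]
tool_rot: [0.096, -0.7, 0.701, -0.097]
force: [-0.0, -0.0, -0.0]
finger_gap: -0.002
t: 9.95
tcp_pos: [0.5067, -0.0672, 0.0393]
tool_rot: [-0.096, 0.701, -0.701, 0.096]
force: [0.2, 0.4, 0.0]
finger_gap: 0.003
```

View pics/cmp5.png

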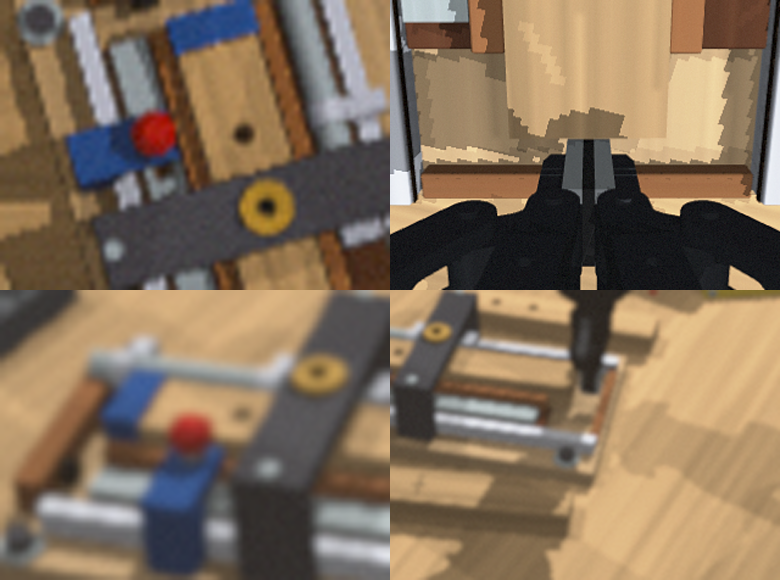

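The finger is clear (0 N), the knob is down, the batten is against the blue stop, and the carriage has come back about 5 mm. Next I'll retreat and rise.

```bash
python3 -m jog '[[[0.2,0,0],0],[[0.6,0,0],0],[[1.2,0,0],0],[[2,0,0],0],[[2.8,0,0],0],[[3.4,-0.2,0],0],[[3.9,-0.8,0],0],[[4.2,-1.8,0],0],[[4.5,-3.2,0],0],[[4.7,-5,0],0],[[5,-7,0],0],[[5,-9,0],0],[[5,-11,0],0],[[5,-13,0],0],[[5,-14.5,0],0],[[5,-15.5,0],0],[[5,-16,0],0],[[5,-16,0],0],[[5,-16,0],0],[[5,-16,0],0]]'
python3 - <<'E'
from h import *
st(); c=eyes.snapshot("top"); save(c,"top6.png",(245,140,415,295),4.7)
E
```

```text
t: 11.77
tcp_pos: [0.458, -0.0804, 0.1989]
tool_rot: [-0.097, 0.701, -0.7, 0.096]
force: [0.2, -0.2, 0.5]
finger_gap: 0.0
11.77 [ 0.458  -0.0804  0.1989] [-0.097  0.701 -0.7    0.096] F [ 0.16 -0.22  0.47] 0.0
```

View pics/top6.png

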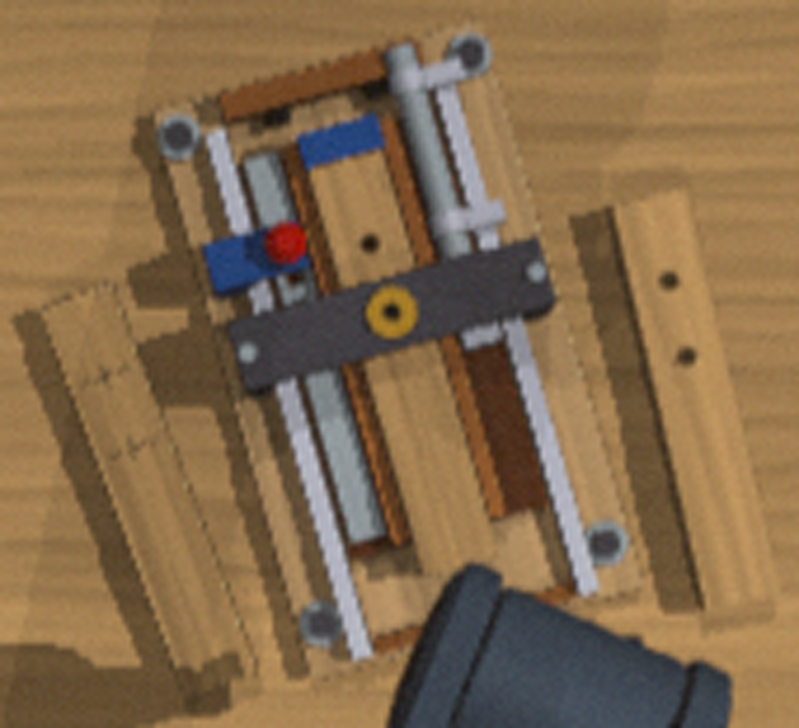

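```bash
python3 - <<'E'
from h import *
c=eyes.snapshot("top"); y=.272
E=back(c,np.array([(370,243),(305,167),(385,148)])/4.7+[245,140],.058)
print("hole (expect .045), stop face (expect .095)",((E[:,:2]-[.6637,-.0226])@np.array([[np.cos(y),-np.sin(y)],[np.sin(y),np.cos(y)]])).round(4))
workorder.sign_off(); st()
E
```

```text
hole (expect .045), stop face (expect .095) [[ 0.0446 -0.0008]
 [ 0.0964  0.0229]
 [ 0.0945 -0.0237]]
the job is handed in; nothing more can be done
the job is handed in; nothing more can be done
```

The jig is set for the second hole, and I handed the job in at about 12 s of the 35 s allowed. With the fingers shut, I pushed the batten's near end until it seated on the blue stop and the pin dropped. I then eased the carriage back at about 7 mm/s until the force on the finger fell to zero, and withdrew the hand.

**Last checks, after withdrawing:**
- **Pin:** the red knob stayed down and the yellow band was hidden, as seen from the side just before withdrawing.
- **Carriage:** the stop face measured jig x = 94.5 to 96.4 mm, against 95 mm expected when latched.
- **Batten:** the first hole measured 44.6 mm past the bush, against 45 mm expected, and no gap showed at the stop. At about 2 mm calibration accuracy, the numbers alone can't rule out a very small gap.
- **Surroundings:** the blank and the finished batten looked unmoved. I didn't recheck the other bystanders, but the arm never went near them.

No check failed or disagreed. I read the state once more after handing in, but it printed nothing, so I have no reading from after sign-off.

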